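Vent the pump's intake filter housing and hold its filter plate over the drip tray

ROBOT

A 6-joint arm with a two-finger parallel gripper is mounted at the origin on the work surface. World frame = base frame: x ahead of the robot, y to its left, z up, the work surface at z = 0. Lengths are in m, angles in rad, forces in N, time in s.
With the tool pointing down it reaches from about 0.4 to 0.825 m from the base axis. Payload 7 kg.
Tool frame: the origin (TCP) lies between the finger pads; the fingertips stand 8 mm ahead of it and the grasp point (between the pads) lies 11 mm behind it (arm.finger_overhang is the distance from the TCP to the fingertips, in m); z points along the fingers, y is the line along which they close (so a half turn about z gives the same grasp; the last joint's range is limited). The gripper opens to 88 mm and grips with 3 to 60 N. Pads are 19 mm wide; open, the fingers measure 130 mm over their backs; the gripper's body (78 mm by 193 mm) begins 47 mm behind the grasp point.
Start: joints at [-0.842, 0.359, 0.012, 0, -1.224, -0.288], TCP at [0.288, -0.61, 0.203] pointing down, gripper open.
Joint ranges: [-3.07, 3.07], [-1.43, 2.12], [-1.02, 1.25], [-3.03, 1.67], [-3.05, -0], [-3.03, 3.03]. Speed limits (rad/s): [2.39, 2.39, 3.01, 3.14, 3.14, 3.14].

INTERFACE

Orientations are given as [roll, pitch, yaw] about the fixed x, y, z axes, in that order (R = Rz(yaw) Ry(pitch) Rx(roll)).
In Python, from station import arm gives the robot as it stands.
- The arm moves only by the tool move_arm, never from a script. Its argument "rows" is text: rows parted by semicolons, each of 7 numbers parted by spaces: the turn, a rotation vector about the tool's x, y, z in degrees, then the shift along the tool's x, y, z in m, then the finger opening in m, from 0 to 0.0876. A call has 1 to 8 rows; each row shifts and turns the commanded pose from where the row before left it, along the tool's axes as they then stand; what a row does not reach is not made up. A row lasts 1/8 s, in which the tool goes at most 62.5 mm and 10.7 degrees, less where a joint would pass 70% of its speed; a pose out of reach is approached as far as the arm can. A call is refused whole if a number of a shift passes 0.0625 or a number of a turn 10.7, either way. A call with a gripper value outside its range is refused whole. The fingers move at their own pace and stop on an object; "squeeze" is the grip in N (left out, the last holds). Time passes only in rows, so rows that do not move let the fingers close. It gives the time, the measured TCP pose, the force, the opening and the grip force at its end, in the units of the state.
- arm.get_state(): the state, without advancing time (a new reading comes with each control period).
- arm.grab_frame(name): name is "side" or "top" or "wrist"; returns (picture, depth): 400x640x3 uint8, blue, green, red; 400x640 float32, m along the optical axis (not along the pixel's ray), 0 where there is no reading.
- arm.camera_model(name): a dict with "mtx" (3x3 intrinsics, pixels), "k1" (the pictures are not rectified: a ray, as slopes to the right and down, at radius r is drawn at 1 + k1 r^2 times it, then the intrinsics apply), "camera_from_world" (4x4, takes a point from world to camera coordinates); the wrist camera has in their place "mount" (4x4, takes a point from camera to tool coordinates, whose origin is the TCP and whose axes are the flange's). Camera axes: x right, y down, z forward; pixel columns grow to the right and rows downward; lengths in m; the calibration is good to about 2 mm. A picture is of the moment at which its call begins: read the wrist's pose just before it. camera_model takes no time and is no camera call.
- arm.job_done(): hands the job in; it is judged then, once.
The state is a dict: "t": time; "q": joint angles; "qd": joint speeds; "joint_efforts": joint torques, N m; "eef_pos": TCP position; "ee_rot": TCP orientation; "force": force on the tool from outside, world axes, zero at the start; "moment": the same for the moment, N m; "width": finger opening in m; "gripper_force": force on a finger pad.
Only numpy, scipy, OpenCV 4.12 (cv2) and the standard library are available. Lean on these libraries where they do the work, as an engineer would, in place of code of your own. Each camera call takes 0.05 s, during which the arm holds its last target. There are 200 camera calls.

TASK

Check the filter of the pump's intake: let the pressure off by pressing the relief valve's mushroom head fully down, let it spring back up, and turn it clockwise to its stop to reset the valve; only then swing the housing's cover flap up until it stands open about upright or beyond. Draw the filter plate (the slatted one with a grip tab, not the plain blank) up out of its slot and finish while holding it still and upright over the middle of the drip tray, its lower edge about 10 cm above the tray, touching neither the tray nor the housing. Leave the flap open, and leave the blank plate and the tools and parts lying around where they are.

Things in the scene. Friction and masses are not known exactly. Their poses are not given: they have to be found in the camera images.
- housing: filter housing: fixed grey metal box 134 (x) by 192 (y) by 120 mm tall, walls 6, under a hinged flap. Origin: centre of its underside, on the table; x to the hinge side (away from the robot, yaw -0.2 to 0.25), y left. Inside, two upright slots along x, at y = -40 and +40 mm: filter plate in one, blank in the other, either way round. A 26 mm pipe, axis 35 mm high, runs along x at y = -180 mm
- flap (a joint): angle of the cover flap, rad: 0 shut, grows as lifted, 1.57 upright, stops at 1.9; starts 0 to 0.1. Stiff friction hinge: stays where it is left; lifting by the fin takes 4 to 6 N. The flap is a grey plate 5 mm thick, 140 from hinge to free edge, 196 wide
- flap_hinge (a point): middle of the flap's hinge line, which runs along the housing's y on top of its far (+x) wall, 120.5 mm above the table
- flap_fin (a point): grip point on the flap's handle, a black upright fin near the free edge, 22 (x) by 12 wide (y: pinch here) by 45 mm tall. The point is 15 mm below the fin's top, 30 mm above the flap's upper face; with the flap shut it is 104 mm in -x and 35 mm in z from the hinge point. The free edge is 36 mm further out. Swings with the flap; axes as the housing's when shut
- vent_top (a point): centre of the top of the relief valve's black mushroom head, right of the housing: round, 40 mm diameter, 18 tall, top 106 mm above the table when up, vertical axis, on an 18 mm stem with 18 mm free below the head; under it a brass block 50 x 50 x 66 tall with a 4 mm collar, 42 diameter, on the pipe. The head can be gripped across its diameter at any yaw; a light line shows its turn
- vent_press (a joint): how far the mushroom head is pressed down, m: 0 up, 0.008 fully down. A spring lifts it again; it begins to move at 2 N, fully down takes 6 N
- vent_turn (a joint): turn of the mushroom head, rad: grows clockwise seen from above, starts at 0 to 0.25, stop at 1.2 (reset). Light friction (0.04 N m); stays where it is left
- filter_tab (a point): centre of the filter plate's grip tab. Plate: slatted aluminium frame 112 (x) by 8 (y) by 80 mm tall, 0.16 kg; tab mid top edge, 36 (x) by 10 (y: pinch here) by 28 tall. Point 14 mm below tab top, 94 above the lower edge; 100 above the table when stored. Free beside it: 45 mm to the wall, 70 to the blank: open about 45 mm only. Lift straight up 80 to clear the 65 mm guides, 115 to clear the rim
- blank: blank plate in the other slot: plain solid aluminium, 112 by 8 by 80 mm tall, no tab. Origin: centre of its lower edge, 6 mm above the table
- tray: shallow open steel drip tray, fixed: 150 (x) by 130 (y) by 30 mm tall, left of the housing. Origin: centre of its underside, on the table
- wrench: open-ended wrench, 170 long, lying flat in front of (robot side of) the filter housing (a bystander; sizes in mm; origin at its underside)
- driver: screwdriver, 180 long, lying in front of the drip tray (a bystander; sizes in mm; origin at its underside)
- hammer: hammer, 240 long, lying behind the drip tray (a bystander; sizes in mm; origin at its underside)
- jar: jar of dark amber glass with steel lid, 64 diameter, 85 tall, standing behind the housing (a bystander; sizes in mm; origin at its underside)
- bearing: steel bearing ring, 52 diameter, 15 tall, lying beyond the relief valve on its far side from the housing (a bystander; sizes in mm; origin at its underside)
- bolt: small steel bolt standing on its head, 34 tall, between the housing and the relief valve (a bystander; sizes in mm; origin at its underside)
- flange: aluminium flange ring, 70 diameter, 12 tall, lying on the table on the robot side of the relief valve (a bystander; sizes in mm; origin at its underside)
Not all that is in view belongs to the job. What is shaped like the tray but yellow is not meant. What is shaped like the part that bears vent_top but red is not meant.

How it is judged:
By the outcome, as a careful person would: the job done as asked, in the order asked, and still so for the second after the job is handed in, while the arm keeps its last pose, push and grip.
It also fails if it takes over 72 s, if anything falls off the work surface, if the arm or the gripper's body presses on something with over 40 N, if the wrist force passes 120 N, or if a joint passes its speed limit or range.

## Working session

There is one attempt and no reset: what is moved stays moved. The work goes in short steps, Python scripts to look and compute and a tool call to move; the robot and the scene stay as the last step left them, time stands still between calls to the robot, and variables do not carry over. Pictures are saved under pics/ and viewed, at most 10 in all, crops included, and the job is handed in when it is done.

Besides the shell and the picture viewer there is one more tool, called by a JSON object that holds its "api" and its "payload". move_arm: Moves the arm, as the interface text tells. Its arguments: {"type":"object","properties":{"rows":{"type":"string"},"squeeze":{"type":"number"}},"required":["rows"]}

```bash
mkdir -p pics; ls
cat > h.py <<'E'
import numpy as np, cv2
from station import arm
from scipy.spatial.transform import Rotation as R
def save(n,f): 
    im,d=arm.grab_frame(n); cv2.imwrite(f'pics/{f}.png',im); np.save(f'pics/{f}.npy',d); return im,d
def T_wc(n,st=None):
    m=arm.camera_model(n)
    if n!='wrist': return np.linalg.inv(m['camera_from_world'])
    T=np.eye(4); T[:3,:3]=R.from_euler('xyz',st['ee_rot']).as_matrix(); T[:3,3]=st['eef_pos']
    return T@m['mount']
def cloud(n,d,st=None):
    m=arm.camera_model(n); K=np.array(m['mtx']); k=m['k1']
    v,u=np.mgrid[:d.shape[0],:d.shape[1]]
    xd=(u-K[0,2])/K[0,0]; yd=(v-K[1,2])/K[1,1]
    x,y=xd.copy(),yd.copy()
    for _ in range(15):
        s=1+k*(x*x+y*y); x=xd/s; y=yd/s
    P=np.stack([x*d,y*d,d,np.ones_like(d)],-1)@T_wc(n,st).T
    P=P[...,:3]; P[d<=0]=np.nan; return P
E
python3 - <<'E'
from h import *
for n in ('top','side'):
    im,d=save(n,n+'0'); print(arm.camera_model(n)['camera_from_world'])
st=arm.get_state(); print(st['ee_rot'],st['eef_pos'],st['force'],arm.camera_model('wrist')['mount'],st['t'])
E
```

```text
pics
[[-0.01249041 -0.99976904  0.01748884 -0.02610996]
 [-0.98063113  0.00882858 -0.19566464  0.52143122]
 [ 0.19546505 -0.01959403 -0.98051491  0.94385869]
 [ 0.          0.          0.          1.        ]]
[[-0.69243358 -0.72116939  0.02122389  0.34484333]
 [-0.39219049  0.3515461  -0.85005997  0.33238023]
 [ 0.60557605 -0.59693388 -0.5262581   0.81688504]
 [ 0.          0.          0.          1.        ]]
[ 3.14006316e+00 -1.76106563e-04 -2.70093472e+00] [ 0.28775158 -0.61007122  0.20200851] [0.469696   0.37856889 0.24491546] [[-8.10573825e-04 -9.60277999e-01 -2.79043916e-01  7.49789970e-02]
 [ 9.99999265e-01 -1.02987439e-03  6.39298986e-04 -2.12975988e-04]
 [-9.01284935e-04 -2.79043193e-01  9.60278129e-01 -1.81162610e-01]
 [ 0.00000000e+00  0.00000000e+00  0.00000000e+00  1.00000000e+00]] 0.1
```

View pics/top0.png

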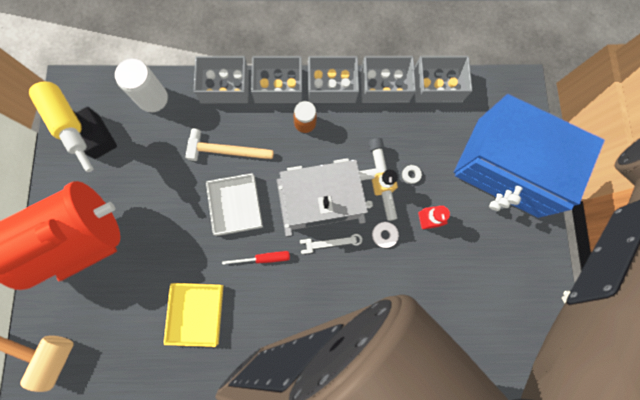

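View pics/side0.png

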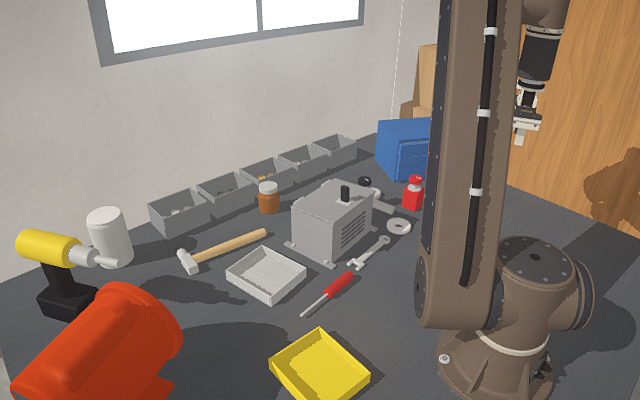

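The top view shows the flap at about (320,195) with its black fin at (325,203). There are two candidates each for the valve and the tray:
- **Valve:** the black mushroom on brass at (389,178), or the red one at (434,216). Black on brass, on the pipe, fits.
- **Tray:** the steel one at (235,205), or the yellow one at (194,315). Steel, left of the housing, fits.

Next I'll measure these and confirm them in one crop.

```bash
cat > m.py <<'E'
from h import *
d=np.load('pics/top0.npy'); im=cv2.imread('pics/top0.png'); P=cloud('top',d)
cv2.imwrite('pics/crop0.png',cv2.resize(im[120:260,190:460],None,fx=2.9,fy=2.9,interpolation=cv2.INTER_CUBIC))
v,u=np.mgrid[:400,:640]
def reg(u0,u1,v0,v1,z0,z1): return (u>=u0)&(u<u1)&(v>=v0)&(v<v1)&(P[...,2]>z0)&(P[...,2]<z1)
m=reg(265,380,150,240,.112,.16)&(im.max(2)>70); q=P[m]
r=cv2.minAreaRect(q[:,:2].astype(np.float32)*1000); print('flap',r,np.median(q,0)); 
A=np.c_[q[:,:2],np.ones(len(q))]; print('plane',np.linalg.lstsq(A,q[:,2],rcond=None)[0], q[:,2].min(),q[:,2].max())
m=reg(310,340,185,220,.14,.2)&(im.max(2)<70); q=P[m]; print('fin',len(q),q.min(0),q.max(0),np.median(q,0))
m=reg(370,405,160,200,.095,.125); q=P[m]; print('head',len(q),np.percentile(q,[2,50,98],axis=0),cv2.minEnclosingCircle(q[:,:2].astype(np.float32)*1000))
m=reg(200,270,170,240,.02,.045); q=P[m]; print('tray',cv2.minAreaRect(q[:,:2].astype(np.float32)*1000),np.median(q[:,2]))
E
python3 m.py
```

```text
flap ((528.5060424804688, -62.34831237792969), (147.1419677734375, 195.88076782226562), 8.98106861114502) [ 0.52528104 -0.06090028  0.13074162]
plane [-0.0664136  -0.0099249   0.16510677] 0.11773390494525549 0.1567875523630644
fin 39 [ 0.48214961 -0.07118634  0.15275053] [ 0.50212333 -0.06196201  0.18142746] [ 0.48973963 -0.06641354  0.17627679]
head 193 [[ 0.55099976 -0.25552584  0.09638364]
 [ 0.56756868 -0.23630164  0.10645853]
 [ 0.58647289 -0.21915491  0.10999871]] ((570.0446166992188, -237.6222686767578), 20.825334548950195)
tray ((517.1442260742188, 177.78945922851562), (150.8720703125, 133.10430908203125), 9.61270523071289) 0.029405576402540712
```

View pics/crop0.png

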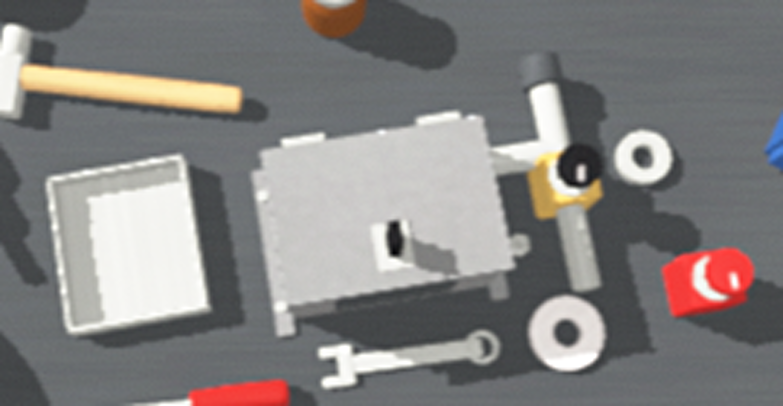

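The crop confirms it: the black head on the brass block on the pipe, at crop (578,165), is the valve, and the red one at (705,275) is the decoy. The steel tray is at crop (130,245). Housing yaw comes out at about 0.155, with the flap about 0.066 rad open. Next I'll plan the move to above the valve.

```bash
cat > g.py <<'E'
# usage: g.py x y z roll pitch yaw(rad): total tool-frame shift (in present tool axes), then turn (deg)
import sys; from h import *
a=list(map(float,sys.argv[1:])); s=arm.get_state(); R0=R.from_euler('xyz',s['ee_rot'])
print('pos',s['eef_pos'].round(4),'rpy',np.round(s['ee_rot'],3),'t',s['t'],'w',s['width'],'F',np.round(s['force'],1))
print('shift',R0.inv().apply(np.array(a[:3])-s['eef_pos']).round(4))
if len(a)>3: print('turn',(R0.inv()*R.from_euler('xyz',a[3:])).as_rotvec(degrees=True).round(1))
E
python3 g.py .570 -.237 .17
python3 - <<'E'
from h import *
P=cloud('top',np.load('pics/top0.npy')).reshape(-1,3); P=P[np.isfinite(P).all(1)]
a=np.array([.288,-.61]);b=np.array([.57,-.237])
t=np.clip((P[:,:2]-a)@(b-a)/((b-a)@(b-a)),0,1); dd=np.linalg.norm(P[:,:2]-a-t[:,None]*(b-a),axis=1)
for lo in np.arange(.1,1,.15):
    m=(dd<.12)&(t>lo)&(t<=lo+.15); print(lo,m.sum(),np.percentile(P[m,2],[50,99]) if m.any() else '')
E
```

```text
pos [ 0.2878 -0.6101  0.202 ] rpy [ 3.14  -0.    -2.701] t 0.1 w 0.08751146481351615 F [0.5 0.4 0.2]
shift [-0.4144  0.217   0.0323]
0.1 2288 [0.00084826 0.29504469]
0.25 2257 [0.00074921 0.08908299]
0.4 2694 [0.00126312 0.61987054]
0.5499999999999999 3558 [0.06761511 0.6829597 ]
0.7 2087 [0.00088479 0.06660257]
0.85 4360 [0.00936198 0.13454695]
```

Run:
```python
from h import *
im=cv2.imread('pics/top0.png').astype(int);P=cloud('top',np.load('pics/top0.npy'))
m=(im[...,0]>im[...,2]+70)&np.isfinite(P[...,0]); m[:, :440]=0; q=P[m]; print('blue',np.percentile(q,[2,50,98],axis=0))
m=(im[...,2]>im[...,0]+110); m[:, :410]=0;m[:,455:]=0; q=P[m]; print('red',np.nanpercentile(q,[2,50,98],axis=0))
a=np.array([.288,-.61]);b=np.array([.57,-.237]);Q=P[...,:2]
t=np.clip((Q-a)@(b-a)/((b-a)@(b-a)),0,1); dd=np.linalg.norm(Q-a-t[...,None]*(b-a),axis=2)
m=(dd<.12)&(t>.1)&(P[...,2]>.12); v,u=np.where(m); print(len(u),np.percentile(u,[0,10,50,90,100]),np.percentile(v,[0,10,50,90,100]))
```

```text
blue [[ 0.4833625  -0.72694832  0.02248337]
 [ 0.60637769 -0.58039875  0.15955426]
 [ 0.74960051 -0.44928895  0.16340774]]
red [[ 0.44612714 -0.46108031  0.00373115]
 [ 0.47522521 -0.35608194  0.06328643]
 [ 0.88811426 -0.33690593  0.10863454]]
2679 [345. 353. 623. 637. 639.] [137.  158.8 195.  232.  298. ]
```

{"api": "move_arm", "payload": {"rows": "0 0 0 -0.0518 0.0271 0 0;0 0 0 -0.0518 0.0271 0 0;0 0 0 -0.0518 0.0271 0 0;0 0 0 -0.0518 0.0271 0 0;0 0 0 -0.0518 0.0271 0 0;0 0 0 -0.0518 0.0271 0 0;0 0 0 -0.0518 0.0271 0 0;0 0 0 -0.0518 0.0271 0 0", "squeeze": 20}}

```text
t: 1.1
eef_pos: [0.571, -0.2358, 0.2027]
ee_rot: [3.141, -0.0, -2.701]
force: [0.0, -1.4, 0.3]
width: 0.0133
gripper_force: 0.0
```

```bash
python3 - <<'E'
from h import *
s=arm.get_state(); im,d=save('wrist','w1'); np.save('pics/w1s.npy',np.r_[s['eef_pos'],s['ee_rot']])
P=cloud('wrist',d,s); m=(P[...,2]>.098)&(P[...,2]<.115)&(im.max(2)<110)&(np.hypot(P[...,0]-.57,P[...,1]+.237)<.03)
q=P[m]; print(s['eef_pos'],s['ee_rot'],s['width'],m.sum(),q.mean(0),cv2.minEnclosingCircle(q[:,:2].astype(np.float32)*1000))
E
python3 g.py .570 -.237 .12
```

```text
[ 0.57100052 -0.23579169  0.20265996] [ 3.14134253e+00 -2.78862766e-04 -2.70069105e+00] 0.013260132784254253 775 [ 0.57258009 -0.23366508  0.10533229] ((571.0762329101562, -233.50775146484375), 18.673254013061523)
pos [ 0.5748 -0.2315  0.2023] rpy [ 3.141e+00  1.000e-03 -2.698e+00] t 1.15 w 0.009394335553301655 F [2.9 1.7 0.9]
shift [ 0.0068 -0.0029  0.0823]
```

View pics/w1.png

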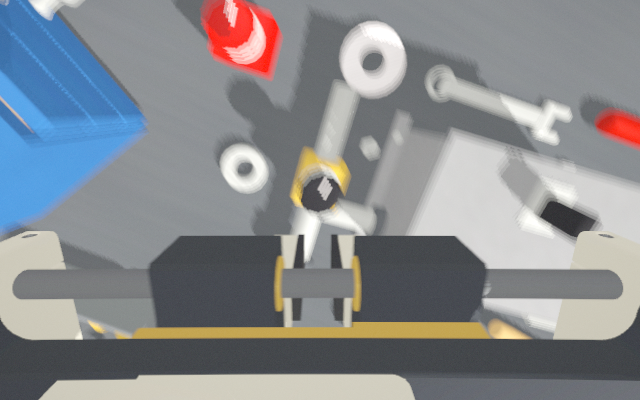

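The wrist view shows the black head at (320,192), with the brass block and pipe around it and the red decoy at (240,35). The arm was still settling, so I'll lower a bit and measure again.

{"api": "move_arm", "payload": {"rows": "0 0 0 0 0 0.02 0;0 0 0 0 0 0.02 0;0 0 0 0 0 0 0;0 0 0 0 0 0 0"}}

```text
t: 1.65
eef_pos: [0.5705, -0.2379, 0.1635]
ee_rot: [-3.141, 0.0, -2.701]
force: [0.7, 0.1, 0.3]
width: 0.0002
gripper_force: 0.0
```

```bash
python3 - <<'E'
from h import *
s=arm.get_state(); im,d=save('wrist','w2')
P=cloud('wrist',d,s); m=(P[...,2]>.098)&(P[...,2]<.115)&(im.max(2)<110)&(np.hypot(P[...,0]-.57,P[...,1]+.237)<.03)
q=P[m]; print(m.sum(),q.mean(0),cv2.minEnclosingCircle(q[:,:2].astype(np.float32)*1000))
E
python3 g.py .570 -.237 .12
```

```text
1699 [ 0.56864779 -0.23732998  0.10497857] ((569.4115600585938, -236.30718994140625), 20.54768943786621)
pos [ 0.5707 -0.2379  0.1638] rpy [-3.141e+00  1.000e-03 -2.701e+00] t 1.7 w 0.0006632310078543062 F [ 0.3  0.7 -0.4]
shift [0.0003 0.0012 0.0438]
```

{"api": "move_arm", "payload": {"rows": "0 0 0 0 0.001 0.022 0;0 0 0 0 0 0.022 0;0 0 0 0 0 0.005 0;0 0 0 0 0 0.004 0;0 0 0 0 0 0.003 0;0 0 0 0 0 0.002 0;0 0 0 0 0 0 0;0 0 0 0 0 0 0"}}

```text
t: 2.7
eef_pos: [0.57, -0.2367, 0.1051]
ee_rot: [-3.141, 0.0, -2.701]
force: [0.4, 0.5, 0.6]
width: 0.0003
gripper_force: 0.0
```

Run:
```python
from h import *
print(arm.finger_overhang); s=arm.get_state(); print(s['force'],s['moment'],s['eef_pos'],s['width'])
im,d=save('wrist','w3'); P=cloud('wrist',d,s)
m=(np.hypot(P[...,0]-.57,P[...,1]+.237)<.018)&(P[...,2]<.13)&(im.max(2)<110);q=P[m];print(np.percentile(q[:,2],[5,50,95]),len(q))
cv2.imwrite('pics/w3c.png',cv2.resize(im[100:260,200:440],None,fx=2.5,fy=2.5))
```

```text
0.008
[0.37420133 0.54689847 0.59116442] [ 0.0110896  -0.07213516  0.03499791] [ 0.56995117 -0.23670054  0.10509572] 0.0003349086324065389
[0.10414337 0.10532889 0.10648704] 1217
```

View pics/w3c.png

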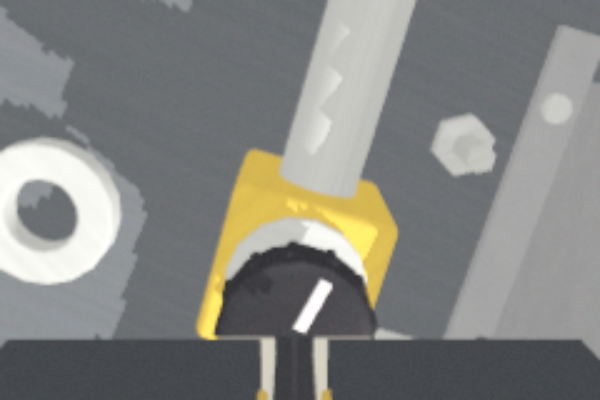

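The head (crop (297,300)) is still up and no force shows, so I'll go further down in small steps.

{"api": "move_arm", "payload": {"rows": "0 0 0 0 0 0.002 0;0 0 0 0 0 0.002 0;0 0 0 0 0 0 0"}}

```text
t: 3.12
eef_pos: [0.5696, -0.2366, 0.1006]
ee_rot: [3.141, -0.0, -2.701]
force: [0.6, 0.2, -0.2]
width: 0.0003
gripper_force: 0.0
```

Run:
```python
from h import *
s=arm.get_state(); im,d=save('wrist','w4'); P=cloud('wrist',d,s)
m=(np.hypot(P[...,0]-.57,P[...,1]+.237)<.025)&(P[...,2]<.125)&(im.max(2)<110);q=P[m];print(np.percentile(q[:,2],[5,50,95]),len(q))
R0=R.from_euler('xyz',s['ee_rot'])
for v in (225,230,233,236,240,250,270,300):
  for u in (312,318,322,): print(v,u,im[v,u],(R0.inv().apply(P[v,u]-s['eef_pos'])*1000).round(1))
top,dt=save('top','top4'); Q=cloud('top',dt)
for v in range(160,200,4): print([int(1000*x) if x==x else -1 for x in Q[v,376:402:2,2]])
m=arm.camera_model('wrist')['mount']; c=np.linalg.inv(m)@[0,0,.008,1]; K=arm.camera_model('wrist')['mtx']; print(c, K@(c[:3]/c[2]))
```

```text
[0.09559401 0.10490625 0.10627247] 1658
225 312 [61 57 59] [ 7.6 -3.3 -4.8]
225 318 [73 73 73] [ 7.6  0.3 -4.7]
225 322 [229 231 235] [ 8.   2.7 -5.9]
230 312 [78 73 74] [ 4.5 -3.3 -5. ]
230 318 [121 121 122] [ 4.6  0.3 -5.3]
230 322 [255 255 255] [ 5.2  2.7 -6.8]
233 312 [75 71 72] [ 2.5 -3.3 -4.9]
233 318 [255 255 255] [ 3.1  0.3 -6.3]
233 322 [255 255 255] [ 2.7  2.7 -5.4]
236 312 [68 63 60] [  9.3  -2.9 -25.5]
236 318 [75 71 72] [ 0.6  0.3 -4.9]
236 322 [65 61 63] [  8.9   2.4 -24.6]
240 312 [66 63 62] [  9.1  -2.9 -30.3]
240 318 [73 69 69] [-2.2  0.3 -4.5]
240 322 [65 62 61] [  9.5   2.3 -31.2]
250 312 [70 67 67] [  9.3  -2.7 -42.7]
250 318 [73 71 72] [-8.9  0.3 -4.4]
250 322 [67 65 64] [  9.3   2.1 -42.6]
270 312 [122 119 120] [  31.4   -1.7 -102.1]
270 318 [121 119 117] [  31.8    0.  -102.8]
270 322 [122 119 118] [  31.6    1.1 -102.5]
300 312 [77 74 73] [ -1.3  -2.4 -67.8]
300 318 [109 104 105] [-114.7    0.6  100.8]
300 322 [75 74 74] [ -0.5   1.8 -68.9]
[41, 47, 232, 234, 236, 232, 228, 225, 233, 234, 323, 329, 337]
[233, 233, 226, 220, 210, 216, 215, 213, 227, 233, 223, 292, 321]
[1, 43, 46, 48, 194, 209, 213, 214, 215, 223, 234, 233, 223]
[232, 45, 62, 66, 105, 196, 207, 211, 212, 212, 212, 234, 234]
[232, 234, 71, 102, 106, 102, 196, 207, 233, 236, 233, 234, 224]
[234, 235, 233, 67, 232, 233, 232, 234, 210, 213, 214, 215, 213]
[232, 234, 233, 232, 70, 210, 208, 207, 203, 210, 215, 214, 0]
[235, 233, 233, 233, 65, 64, 66, 70, 67, 65, 58, 1, -1]
[232, -1, 231, 36, 44, 45, 49, 45, 9, 1, 0, 2, 3]
[3, -3, -3, 2, 41, 48, 45, 47, 39, -2, 0, 0, 2]
[1.02436812e-04 1.92162493e-02 2.02570981e-01 1.00000000e+00] [317.44386268 228.97630768   1.        ]
```

Run:
```python
from h import *
m=arm.camera_model('wrist'); print(m['mtx'],m['k1'])
d=np.load('pics/w1.npy'); im=cv2.imread('pics/w1.png'); P=cloud('wrist',d,dict(eef_pos=[0,0,0],ee_rot=[0,0,0]))
for v in (228,232,236,240,250,270,290,310,325):
  print(v,[(int(u),tuple((P[v,u]*1000).round().astype(int)) if P[v,u,0]==P[v,u,0] else 0) for u in (286,295,300,318,337,342,350,400)])
```

```text
[[315.01120556   0.         317.2845667 ]
 [  0.         315.01120556 199.09377549]
 [  0.           0.           1.        ]] 0.018647113738852764
228 [(286, (np.int64(-76), np.int64(-41), np.int64(203))), (295, (np.int64(-58), np.int64(-26), np.int64(158))), (300, (np.int64(-57), np.int64(-20), np.int64(156))), (318, (np.int64(-76), np.int64(1), np.int64(204))), (337, (np.int64(-76), np.int64(26), np.int64(204))), (342, (np.int64(-76), np.int64(32), np.int64(203))), (350, (np.int64(-76), np.int64(43), np.int64(204))), (400, (np.int64(-33), np.int64(77), np.int64(95)))]
232 [(286, (np.int64(-82), np.int64(-41), np.int64(203))), (295, (np.int64(-63), np.int64(-26), np.int64(157))), (300, (np.int64(-62), np.int64(-20), np.int64(155))), (318, (np.int64(-81), np.int64(1), np.int64(202))), (337, (np.int64(-82), np.int64(26), np.int64(203))), (342, (np.int64(-82), np.int64(32), np.int64(203))), (350, (np.int64(-82), np.int64(43), np.int64(203))), (400, (np.int64(-36), np.int64(77), np.int64(91)))]
236 [(286, (np.int64(11), np.int64(-16), np.int64(-29))), (295, (np.int64(11), np.int64(-12)
[... 2176 characters left out ...]
-70))), (318, (np.int64(-199), np.int64(1), np.int64(202))), (337, (np.int64(-5), np.int64(8), np.int64(-69))), (342, (np.int64(-5), np.int64(10), np.int64(-69))), (350, (np.int64(13), np.int64(10), np.int64(-94))), (400, (np.int64(27), np.int64(20), np.int64(-114)))]
325 [(286, (np.int64(7), np.int64(-10), np.int64(-93))), (295, (np.int64(-223), np.int64(-32), np.int64(202))), (300, (np.int64(-224), np.int64(-25), np.int64(203))), (318, (np.int64(-224), np.int64(1), np.int64(203))), (337, (np.int64(-225), np.int64(28), np.int64(204))), (342, (np.int64(-225), np.int64(35), np.int64(203))), (350, (np.int64(9), np.int64(10), np.int64(-96))), (400, (np.int64(23), np.int64(20), np.int64(-115)))]
```

The depth image shows the fingertips about 27 mm behind the reported TCP, and the gripper body at about −94 mm, not at the documented +8 mm. So the fingers are roughly 36 mm higher than the text says, which explains the missing contact. I'll use the measured geometry and let the force confirm it.

{"api": "move_arm", "payload": {"rows": "0 0 0 0 0 0.009 0;0 0 0 0 0 0.006 0;0 0 0 0 0 0.003 0;0 0 0 0 0 0.003 0;0 0 0 0 0 0.003 0;0 0 0 0 0 0 0"}}

```text
t: 3.98
eef_pos: [0.5696, -0.2367, 0.0769]
ee_rot: [3.141, -0.0, -2.701]
force: [-3.3, 1.0, 4.2]
width: 0.001
gripper_force: 2.0
```

{"api": "move_arm", "payload": {"rows": "0 0 0 0 0 0.002 0;0 0 0 0 0 0.002 0;0 0 0 0 0 0.001 0;0 0 0 0 0 0 0;0 0 0 0 0 0 0"}}

```text
t: 4.6
eef_pos: [0.5701, -0.2369, 0.0743]
ee_rot: [-3.14, 0.001, -2.7]
force: [-8.3, 4.4, 20.9]
width: 0.0001
gripper_force: 10.4
```

The force of 21 N means the head is bottomed out, at a tip offset of about −24 mm. Now I'll lift and open.

{"api": "move_arm", "payload": {"rows": "0 0 0 0 0 -0.01 0;0 0 0 0 0 -0.025 0;0 0 0 0 0 -0.01 0.08;0 0 0 0 0 0 0.08;0 0 0 0 0 0 0.08;0 0 0 0 0 0 0.08"}}

```text
t: 5.35
eef_pos: [0.5694, -0.2365, 0.1159]
ee_rot: [3.141, -0.001, -2.701]
force: [0.3, 0.2, -0.8]
width: 0.035
gripper_force: 0.0
```

Run:
```python
from h import *
s=arm.get_state(); im,d=save('wrist','w5'); P=cloud('wrist',d,s)
print(s['eef_pos'],s['width'],s['force'])
m=(np.hypot(P[...,0]-.57,P[...,1]+.237)<.024)&(P[...,2]<.125)&(P[...,2]>.09)&(im.max(2)<110);q=P[m];print(np.percentile(q[:,2],[5,50,95]),len(q),q.mean(0),cv2.minEnclosingCircle(q[:,:2].astype(np.float32)*1000))
```

```text
[ 0.56936959 -0.23654955  0.11585648] 0.03504647191844467 [ 0.3057911   0.22647119 -0.7828224 ]
[0.09911105 0.10516213 0.10629514] 2634 [ 0.56784588 -0.23780492  0.10448499] ((569.5332641601562, -236.39279174804688), 20.488935470581055)
```

{"api": "move_arm", "payload": {"rows": "0 0 0 0 0 0 0.076;0 0 0 0 0 0 0.076;0 0 0 0 0 0 0.076;0 0 0 0 0 0 0.076;0 0 0 0 0 0.02 0.076;0 0 0 0 0 0.02 0.076;0 0 0 0 0 0.017 0.076;0 0 0 0 0 0 0.076"}}

```text
t: 6.4
eef_pos: [0.5688, -0.2366, 0.0584]
ee_rot: [3.14, -0.002, -2.701]
force: [0.1, 0.1, 0.1]
width: 0.0758
gripper_force: 0.0
```

{"api": "move_arm", "payload": {"rows": "0 0 0 0 0 0 0.02;0 0 0 0 0 0 0.02;0 0 0 0 0 0 0.02;0 0 0 0 0 0 0.02;0 0 0 0 0 0 0.02;0 0 0 0 0 0 0.02", "squeeze": 15}}

```text
t: 7.15
eef_pos: [0.5699, -0.2365, 0.06]
ee_rot: [3.142, 0.0, -2.701]
force: [-0.4, 1.3, 0.9]
width: 0.0396
gripper_force: 15.0
```

{"api": "move_arm", "payload": {"rows": "0 0 9 0 0 0 0.02;0 0 9 0 0 0 0.02;0 0 9 0 0 0 0.02;0 0 9 0 0 0 0.02;0 0 9 0 0 0 0.02;0 0 9 0 0 0 0.02;0 0 9 0 0 0 0.02;0 0 5 0 0 0 0.02"}}

```text
t: 8.15
eef_pos: [0.5701, -0.2368, 0.0601]
ee_rot: [-3.141, 0.001, 2.393]
force: [1.2, -0.4, 0.7]
width: 0.0397
gripper_force: 15.0
```

```bash
python3 -c "
from h import *
s=arm.get_state();print({k:np.round(s[k],3) for k in ('q','moment','force','width','ee_rot')})"
```

```text
{'q': array([-7.800e-02,  3.890e-01, -2.980e-01,  1.000e-03, -8.840e-01,
       -2.243e+00]), 'moment': array([-0.289, -0.26 ,  0.482]), 'force': array([ 1.212, -0.45 ,  0.746]), 'width': np.float64(0.04), 'ee_rot': array([-3.141e+00,  1.000e-03,  2.393e+00])}
```

{"api": "move_arm", "payload": {"rows": "0 0 5 0 0 0 0.02;0 0 0 0 0 0 0.02"}}

```text
t: 8.4
eef_pos: [0.57, -0.2368, 0.06]
ee_rot: [-3.142, 0.0, 2.309]
force: [0.2, -0.1, 1.6]
width: 0.0397
gripper_force: 15.0
```

```bash
python3 -c "
from h import *
s=arm.get_state();print({k:np.round(s[k],3) for k in ('q','moment','force','width','ee_rot')})"
```

```text
{'q': array([-0.078,  0.389, -0.298,  0.   , -0.884, -2.326]), 'moment': array([-0.07 , -0.013,  0.359]), 'force': array([ 0.189, -0.097,  1.612]), 'width': np.float64(0.04), 'ee_rot': array([-3.142,  0.   ,  2.309])}
```

{"api": "move_arm", "payload": {"rows": "0 0 0 0 0 0 0.075;0 0 0 0 0 0 0.075;0 0 0 0 0 0 0.075;0 0 0 0 0 0 0.075;0 0 0 0 0 -0.03 0.06;0 0 0 0 0 -0.05 0.06;0 0 0 0 0 -0.05 0.06;0 0 0 0 0 -0.03 0.06"}}

```text
t: 9.4
eef_pos: [0.5706, -0.2369, 0.2229]
ee_rot: [3.14, 0.003, 2.309]
force: [0.6, -0.4, -0.0]
width: 0.06
gripper_force: 0.0
```

{"api": "move_arm", "payload": {"rows": "0 0 -9.5 0 0 0 0.06;0 0 -9.5 0 0 0 0.06;0 0 -9.5 0 0 0 0.06;0 0 -9.5 0 0 0 0.06;0 0 -9.5 0 0 0 0.06;0 0 -9.2 0 0 0 0.06;0 0 0 0 0 0 0.06;0 0 0 0 0 0 0.06"}}

```text
t: 10.4
eef_pos: [0.5698, -0.2367, 0.2198]
ee_rot: [3.142, -0.0, -2.989]
force: [0.2, -0.4, -0.1]
width: 0.0599
gripper_force: 0.0
```

```bash
cat > line.py <<'E'
from h import *
def ang(im,P):
    m=(np.hypot(P[...,0]-.5697,P[...,1]+.2368)<.019)&(P[...,2]>.095)&(P[...,2]<.115)&(im.min(2)>170)
    q=P[m][:,:2]
    if len(q)<6: return len(q)
    c=q.mean(0); return len(q),(c-[.5697,-.2368])*1000,np.degrees(np.arctan2(*(c-[.5697,-.2368])[::-1]))
im=cv2.imread('pics/w2.png'); print('before',ang(im,cloud('wrist',np.load('pics/w2.npy'),dict(eef_pos=[.5705,-.2379,.1635],ee_rot=[-3.141,0,-2.701]))))
s=arm.get_state(); im,d=save('wrist','w6'); P=cloud('wrist',d,s); print('after',ang(im,P))
print(s['eef_pos'],s['ee_rot'])
m=(P[...,2]>.145)&(P[...,2]<.19)&(im.max(2)<90)&(np.hypot(P[...,0]-.49,P[...,1]+.066)<.04); q=P[m]; print('fin',len(q),q.min(0),q.max(0),q.mean(0)) if len(q) else print('nofin')
E
python3 line.py; python3 g.py .494 -.067 .2
```

```text
before (87, array([-6.76746388,  1.37170129]), np.float64(168.54191395243583))
after (55, array([-3.79078758,  8.1230331 ]), np.float64(115.01711823791831))
[ 0.56979677 -0.23666522  0.21983439] [ 3.14153749e+00 -2.23196185e-05 -2.98877028e+00]
fin 1342 [ 0.48245236 -0.07463272  0.14511856] [ 0.50566733 -0.06033764  0.1786828 ] [ 0.49386913 -0.07053135  0.16657869]
pos [ 0.5698 -0.2367  0.2199] rpy [ 3.142  0.    -2.988] t 10.45 w 0.06015671602492018 F [ 0.5 -0.5  0.2]
shift [0.049  0.1793 0.0199]
```

The valve line has turned by about 54° clockwise and the stop torque was felt, so the valve is reset. Now I'll go to the fin.

{"api": "move_arm", "payload": {"rows": "0 0 0 0.0123 0.0447 0 0.05;0 0 0 0.0123 0.0447 0 0.05;0 0 0 0.0123 0.0447 0 0.05;0 0 0 0.0123 0.0447 0 0.05;0 0 0 0 0 0.02 0.04;0 0 0 0 0 0.02 0.04;0 0 0 0 0 0 0.04;0 0 0 0 0 0 0.04"}}

```text
t: 11.45
eef_pos: [0.4939, -0.0678, 0.1806]
ee_rot: [-3.141, 0.001, -2.986]
force: [-0.1, 0.5, 0.1]
width: 0.0399
gripper_force: 0.0
```

```bash
python3 - <<'E'
from h import *
s=arm.get_state(); im,d=save('wrist','w7'); P=cloud('wrist',d,s)
m=(P[...,2]>.15)&(P[...,2]<.19)&(im.max(2)<90)&(np.hypot(P[...,0]-.494,P[...,1]+.067)<.03); q=P[m]; print('fin',len(q),np.percentile(q,[2,50,98],axis=0))
q=q[q[:,2]>.172]; print(np.percentile(q,[2,50,98],axis=0), cv2.minAreaRect(q[:,:2].astype(np.float32)*1000))
E
python3 g.py .494 -.067 .12 3.1416 0 -2.986
```

```text
fin 729 [[ 0.48246191 -0.07288988  0.15203992]
 [ 0.48887693 -0.06707147  0.17610593]
 [ 0.50292586 -0.06116484  0.17773395]]
[[ 0.4837041  -0.07234308  0.17286009]
 [ 0.49251819 -0.06676384  0.17645549]
 [ 0.50306479 -0.06098782  0.17782055]] ((493.5496520996094, -66.51087188720703), (20.275209426879883, 10.848240852355957), 8.570637702941895)
pos [ 0.494  -0.0679  0.1808] rpy [-3.141e+00  1.000e-03 -2.986e+00] t 11.5 w 0.04046268427054457 F [-0.4 -0.1 -0.3]
shift [-0.0001  0.0009  0.0608]
turn [-0.   0.1 -0. ]
```

{"api": "move_arm", "payload": {"rows": "0 0 0 0.001 0.001 0.02 0.04;0 0 0 0 0 0.022 0.04;0 0 0 0 0 0.02 0.04;0 0 0 0 0 0 0.005;0 0 0 0 0 0 0.005;0 0 0 0 0 0 0.005;0 0 0 0 0 0 0.005;0 0 0 0 0 0 0.005", "squeeze": 20}}

```text
t: 12.5
eef_pos: [0.4928, -0.0666, 0.1186]
ee_rot: [3.141, 0.001, -2.985]
force: [-1.6, 3.4, 3.9]
width: 0.0119
gripper_force: 20.0
```

```bash
python3 -c "
from h import *
# hinge from fin point, th0
th0=.066; ps=np.array([.4925,-.0667,.162]); yaw=.155; e=np.array([np.cos(yaw),np.sin(yaw)])
rel=lambda t:(-104*np.cos(t)+35*np.sin(t),35*np.cos(t)+104*np.sin(t))
p0=rel(th0); print('hinge z',ps[2]*1000-p0[1], ps[:2]*1000-np.array(p0[0])*e)
# fixed tool orientation tool x=-house x, z down: shifts of grasp point
prev=p0
for t in np.arange(th0+.1,1.68,.1):
  p=rel(t); print(round(t,3),'dx %.1f dz %.1f'%(-(p[0]-prev[0]),-(p[1]-prev[1]))); prev=p
"
```

```text
hinge z 120.21718451128524 [592.74883392 -51.03578511]
0.166 dx -4.7 dz -9.9
0.266 dx -5.6 dz -9.4
0.366 dx -6.6 dz -8.8
0.466 dx -7.4 dz -8.1
0.566 dx -8.2 dz -7.3
0.666 dx -8.9 dz -6.5
0.766 dx -9.5 dz -5.5
0.866 dx -10.0 dz -4.6
0.966 dx -10.4 dz -3.6
1.066 dx -10.7 dz -2.5
1.166 dx -10.9 dz -1.4
1.266 dx -11.0 dz -0.3
1.366 dx -10.9 dz 0.8
1.466 dx -10.8 dz 1.9
1.566 dx -10.6 dz 2.9
1.666 dx -10.2 dz 4.0
```

{"api": "move_arm", "payload": {"rows": "0 0 0 -0.0047 0 -0.0099 0.005;0 0 0 -0.0056 0 -0.0094 0.005;0 0 0 -0.0066 0 -0.0088 0.005;0 0 0 -0.0074 0 -0.0081 0.005;0 0 0 0 0 0 0.005"}}

```text
t: 13.12
eef_pos: [0.5164, -0.0628, 0.1551]
ee_rot: [3.141, -0.001, -2.985]
force: [-5.5, 4.5, 2.3]
width: 0.0114
gripper_force: 20.0
```

```bash
cat > fl.py <<'E'
from h import *
s=arm.get_state(); print({k:np.round(s[k],3) for k in ('moment','force','width','eef_pos','ee_rot')})
im,d=save('side','s%d'%(s['t']*100)); P=cloud('side',d)
# flap angle: points in housing frame relative hinge
e=np.array([np.cos(.155),np.sin(.155)]);n=np.array([-e[1],e[0]])
q=P[np.isfinite(P[...,0])]; r=q[:,:2]-[.5927,-.0510]; X=r@e;Y=r@n;Z=q[:,2]-.1205
m=(abs(Y)<.098)&(Y>.04)&(Z>.008)&(np.hypot(X,Z)<.15)&(np.hypot(X,Z)>.06)
a=np.arctan2(Z[m],-X[m]); h,b=np.histogram(a,bins=np.arange(0,2.2,.1)); print(h)
E
python3 fl.py
```

```text
{'moment': array([1.608, 2.229, 0.054]), 'force': array([-5.497,  4.475,  2.342]), 'width': np.float64(0.011), 'eef_pos': array([ 0.516, -0.063,  0.155]), 'ee_rot': array([ 3.141e+00, -1.000e-03, -2.985e+00])}
[  0   0   0   0  92 152   0   0   0   0   7  22  22   0   0   0   0   0
   0   0   0]
```

The flap is following, at about 0.47 rad. I'll continue along the arc.

{"api": "move_arm", "payload": {"rows": "0 0 0 -0.0082 0 -0.0073 0.005;0 0 0 -0.0089 0 -0.0065 0.005;0 0 0 -0.0095 0 -0.0055 0.005;0 0 0 -0.01 0 -0.0046 0.005;0 0 0 -0.0104 0 -0.0036 0.005;0 0 0 0 0 0 0.005"}}

```text
t: 13.92
eef_pos: [0.5636, -0.0552, 0.1825]
ee_rot: [3.141, 0.001, -2.985]
force: [-3.5, 4.1, -0.1]
width: 0.0118
gripper_force: 20.0
```

```bash
python3 fl.py
```

```text
{'moment': array([1.618, 1.178, 0.068]), 'force': array([-3.541,  4.144, -0.142]), 'width': np.float64(0.012), 'eef_pos': array([ 0.564, -0.055,  0.183]), 'ee_rot': array([ 3.141e+00,  1.000e-03, -2.985e+00])}
[  0   0   0   0   0   0   0   0   0 150   1   0   0   0   0   0   0   0
   0   0   0]
```

{"api": "move_arm", "payload": {"rows": "0 0 0 -0.0107 0 -0.0025 0.005;0 0 0 -0.0109 0 -0.0014 0.005;0 0 0 -0.011 0 -0.0003 0.005;0 0 0 -0.0109 0 0.0008 0.005;0 0 0 -0.0108 0 0.0019 0.005;0 0 0 0 0 0 0.005"}}

```text
t: 14.72
eef_pos: [0.6182, -0.0464, 0.1843]
ee_rot: [3.141, 0.002, -2.985]
force: [-0.5, 5.0, -0.5]
width: 0.012
gripper_force: 20.0
```

```bash
python3 fl.py
```

```text
{'moment': array([1.659, 0.366, 0.042]), 'force': array([-0.48 ,  4.975, -0.513]), 'width': np.float64(0.012), 'eef_pos': array([ 0.618, -0.046,  0.184]), 'ee_rot': array([ 3.141e+00,  2.000e-03, -2.985e+00])}
[  0   0   0   0   0   0   0   0   0   0   0   0   0  67 320   0   0   0
   0   0   0]
```

{"api": "move_arm", "payload": {"rows": "0 0 0 -0.0106 0 0.0029 0.005;0 0 0 -0.0102 0 0.004 0.005;0 0 0 -0.0098 0 0.005 0.005;0 0 0 0 0 0 0.005"}}

```text
t: 15.28
eef_pos: [0.6491, -0.0415, 0.1726]
ee_rot: [3.141, 0.004, -2.985]
force: [0.7, 5.4, -0.6]
width: 0.0119
gripper_force: 20.0
```

```bash
python3 fl.py
```

```text
{'moment': array([ 1.924, -0.148,  0.053]), 'force': array([ 0.735,  5.399, -0.575]), 'width': np.float64(0.012), 'eef_pos': array([ 0.649, -0.042,  0.173]), 'ee_rot': array([ 3.141,  0.004, -2.985])}
[  0   0   0   0   0   0   0   0   0   0   0   0   0   0   0   0 348 156
   6   0   0]
```

The flap is about 1.68 rad open. I'll release it, rise straight up, and move back over the housing.

{"api": "move_arm", "payload": {"rows": "0 0 0 0 0 0 0.04;0 0 0 0 0 0 0.04;0 0 0 0 0 0 0.04;0 0 0 0 0 -0.03 0.04;0 0 0 0 0 -0.05 0.04;0 0 0 0 0 -0.045 0.04;0 0 0 0.03 0 0 0.04;0 0 0 0.05 0 0 0.04"}}

```text
t: 16.32
eef_pos: [0.5675, -0.0552, 0.2959]
ee_rot: [-3.141, -0.0, -2.986]
force: [-0.5, 0.5, 0.6]
width: 0.04
gripper_force: 0.0
```

{"api": "move_arm", "payload": {"rows": "0 0 0 0.045 0 0 0.04;0 0 0 0 0 0 0.04;0 0 0 0 0 0 0.04"}}

```text
t: 16.7
eef_pos: [0.5233, -0.0622, 0.2968]
ee_rot: [-3.141, 0.001, -2.985]
force: [0.4, -0.2, -0.0]
width: 0.0396
gripper_force: 0.0
```

```bash
python3 fl.py
python3 - <<'E'
from h import *
s=arm.get_state(); im,d=save('wrist','w8'); P=cloud('wrist',d,s); np.save('pics/w8P.npy',P); print(s['eef_pos'])
E
```

```text
{'moment': array([-0.026, -0.043, -0.02 ]), 'force': array([ 0.362, -0.212, -0.04 ]), 'width': np.float64(0.04), 'eef_pos': array([ 0.523, -0.062,  0.297]), 'ee_rot': array([-3.141e+00,  1.000e-03, -2.985e+00])}
[  0   0   0   0   0   0   0   0   0   0   0   0   0   0   0   0 387  91
   0   0   0]
[ 0.52360323 -0.06205345  0.29639318]
```

View pics/w8.png

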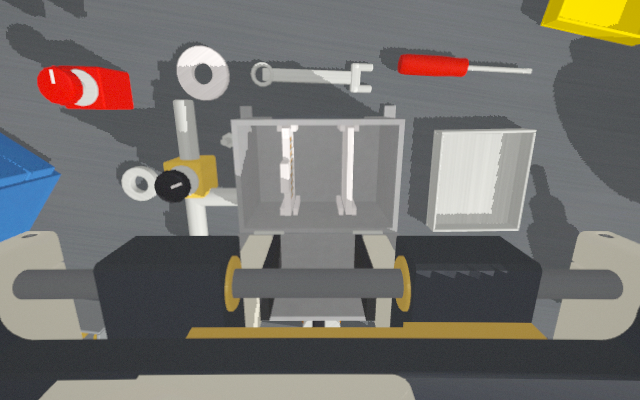

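The open housing spans (235–400, 120–230). There are two plates: one at u≈289, with what looks like a tab near (286,172), and one at u≈348. I'll confirm with heights and a crop.

Run:
```python
from h import *
P=np.load('pics/w8P.npy'); im=cv2.imread('pics/w8.png')
cv2.imwrite('pics/w8c.png',cv2.resize(im[110:235,225:410],None,fx=4,fy=4,interpolation=cv2.INTER_CUBIC))
e=np.array([np.cos(.155),np.sin(.155)]);n=np.array([-e[1],e[0]])
r=P[...,:2]-[.5266,-.0613]; X=r@e*1000;Y=r@n*1000;Z=P[...,2]*1000
for s in (-1,1):
  b=(abs(X)<58)&(abs(Y-40*s)<30)
  for lo,hi in ((78,92),(96,122)):
    m=b&(Z>lo)&(Z<hi); print(s,lo,m.sum(), np.percentile(np.c_[X[m],Y[m],Z[m]],[5,50,95],axis=0).round(1) if m.sum() else '', P[m].mean(0) if m.sum() else '')
```

```text
-1 78 389 [[-50.4 -42.9  83.6]
 [-19.9 -38.8  85.5]
 [ 54.  -35.3  87.5]] [ 0.529262   -0.1002089   0.08544648]
-1 96 296 [[-15.2 -43.6 101.7]
 [  0.  -38.5 113.1]
 [ 17.7 -34.4 114.4]] [ 0.53308084 -0.09941575  0.1117053 ]
1 78 581 [[-49.4  36.7  83.1]
 [ -1.4  40.2  85.5]
 [ 51.   44.   86.7]] [ 0.51936052 -0.02169293  0.0852227 ]
1 96 0
```

View pics/w8c.png

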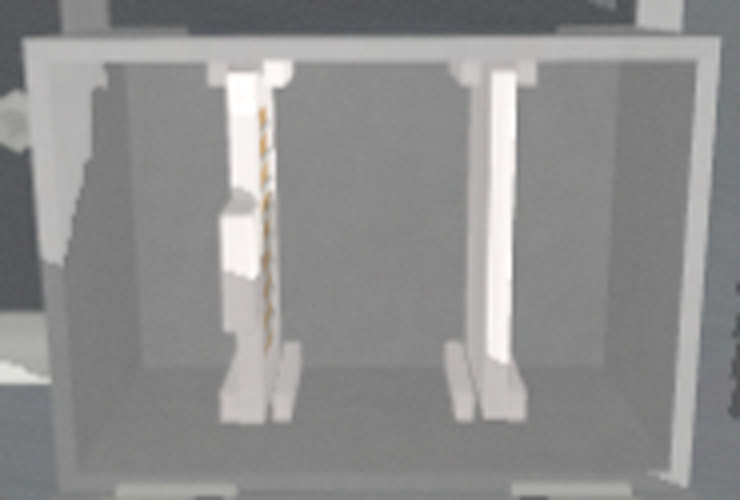

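The filter plate is the one at crop (250,240): it has the raised tab at (240,265) and amber slats. The plain blank is at (500,230). The tab is at about (0.5336, −0.0996), z 0.10.

```bash
python3 g.py .5336 -.0996 .13 3.1416 0 -2.986
```

```text
pos [ 0.5237 -0.0619  0.296 ] rpy [-3.141 -0.    -2.985] t 16.8 w 0.040101666925788086 F [-0.5  0.7 -0.5]
shift [-0.0039 -0.0387  0.166 ]
turn [-0. -0.  0.]
```

{"api": "move_arm", "payload": {"rows": "0 0 0 -0.0039 -0.0387 0 0.03;0 0 0 0 0 0.05 0.03;0 0 0 0 0 0.06 0.03;0 0 0 0 0 0.056 0.03;0 0 0 0 0 0 0.03;0 0 0 0 0 0 0.03"}}

```text
t: 17.55
eef_pos: [0.5347, -0.0998, 0.1318]
ee_rot: [-3.141, 0.001, -2.985]
force: [1.0, 0.1, 0.4]
width: 0.03
gripper_force: 0.0
```

```bash
python3 - <<'E'
from h import *
s=arm.get_state(); im,d=save('wrist','w9'); P=cloud('wrist',d,s); print(s['eef_pos'],s['width'],s['force'])
e=np.array([np.cos(.155),np.sin(.155)]);n=np.array([-e[1],e[0]])
r=P[...,:2]-[.5266,-.0613]; X=r@e*1000;Y=r@n*1000;Z=P[...,2]*1000
m=(abs(X)<30)&(abs(Y+40)<12)&(Z>98)&(Z<120); q=P[m]; print(m.sum(),np.percentile(np.c_[X[m],Y[m],Z[m]],[5,50,95],axis=0).round(1),cv2.minAreaRect(q[:,:2].astype(np.float32)*1000))
E
python3 g.py .5336 -.0996 .062 3.1416 0 -2.986
```

```text
[ 0.53469337 -0.09975778  0.13184706] 0.030040368709897403 [1.00167142 0.11409068 0.39770242]
818 [[-15.7 -44.1 105.5]
 [ -0.7 -39.5 113.2]
 [ 17.6 -35.2 114.4]] ((534.5923461914062, -100.02523803710938), (36.1563720703125, 9.677672386169434), 8.955615043640137)
pos [ 0.5351 -0.0996  0.1325] rpy [-3.141e+00  3.000e-03 -2.985e+00] t 17.6 w 0.030001773139068176 F [ 0.9 -1.   1. ]
shift [0.0017 0.0003 0.0705]
turn [-0.   0.2  0.1]
```

Aligned; descend and grip.

{"api": "move_arm", "payload": {"rows": "0 0 0 0 0 0.025 0.03;0 0 0 0 0 0.025 0.03;0 0 0 0 0 0.019 0.03;0 0 0 0 0 0 0.03;0 0 0 0 0 0 0.004;0 0 0 0 0 0 0.004;0 0 0 0 0 0 0.004;0 0 0 0 0 0 0.004", "squeeze": 25}}

```text
t: 18.6
eef_pos: [0.5337, -0.0998, 0.0623]
ee_rot: [-3.141, 0.002, -2.985]
force: [-0.9, 0.1, 6.7]
width: 0.0096
gripper_force: 25.0
```

{"api": "move_arm", "payload": {"rows": "0 0 0 0 0 -0.008 0.004;0 0 0 0 0 -0.015 0.004;0 0 0 0 0 -0.015 0.004;0 0 0 0 0 -0.015 0.004;0 0 0 0 0 0 0.004"}}

```text
t: 19.23
eef_pos: [0.534, -0.0995, 0.1159]
ee_rot: [-3.141, 0.003, -2.985]
force: [0.4, 0.6, -1.9]
width: 0.0096
gripper_force: 25.0
```

{"api": "move_arm", "payload": {"rows": "0 0 0 0 0 -0.02 0.004;0 0 0 0 0 -0.03 0.004;0 0 0 0 0 -0.03 0.004;0 0 0 0 0 -0.024 0.004;0 0 0 0 0 0 0.004;0 0 0 0 0 0 0.004"}}

```text
t: 19.98
eef_pos: [0.5322, -0.0995, 0.2169]
ee_rot: [3.141, -0.002, -2.986]
force: [-0.3, 0.5, -2.1]
width: 0.0095
gripper_force: 25.0
```

```bash
cat > pl.py <<'E'
from h import *
s=arm.get_state(); im,d=save('side','s%d'%(s['t']*100)); P=cloud('side',d)
r=P-s['eef_pos']; e=np.array([np.cos(.156),np.sin(.156)]);n=np.array([-e[1],e[0]])
X=r[...,:2]@e*1000;Y=r[...,:2]@n*1000; Z=P[...,2]*1000
m=(abs(Y)<9)&(abs(X)<75)&(Z<s['eef_pos'][2]*1000+25)&(Z>s['eef_pos'][2]*1000-95)
print(m.sum(),np.percentile(np.c_[X[m],Y[m],Z[m]],[1,5,50,95,99],axis=0).round(1))
E
python3 pl.py; python3 g.py .5171 .1778 .22 3.1416 0 -2.986;  python3 - <<'E'
from h import *
im,d=save('top','tt'); P=cloud('top',d); u,v=np.meshgrid(range(640),range(400))
m=(u>200)&(u<270)&(v>170)&(v<240)&(P[...,2]>.02)&(P[...,2]<.045); print(cv2.minAreaRect(P[m][:,:2].astype(np.float32)*1000))
E
```

```text
1075 [[-5.650e+01 -6.700e+00  1.266e+02]
 [-5.410e+01 -1.900e+00  1.605e+02]
 [-2.000e-01  2.500e+00  1.989e+02]
 [ 7.070e+01  5.900e+00  2.385e+02]
 [ 7.420e+01  7.300e+00  2.403e+02]]
pos [ 0.5321 -0.0996  0.2167] rpy [ 3.141e+00 -2.000e-03 -2.986e+00] t 20.025 w 0.009947188489627182 F [-0.1 -0.3 -2.4]
shift [-0.0283  0.2763 -0.0032]
turn [ 0.  -0.1  0. ]
((0.0, 0.0), (0.0, 0.0), 0.0)
```

{"api": "move_arm", "payload": {"rows": "0 0 0 -0.002 0.02 0 0.004;0 0 0 -0.004 0.04 0 0.004;0 0 0 -0.0045 0.044 0 0.004;0 0 0 -0.0045 0.044 0 0.004;0 0 0 -0.0045 0.044 0 0.004;0 0 0 -0.0045 0.044 0 0.004;0 0 0 -0.0043 0.04 0 0.004;0 0 0 0 0 0 0.004"}}

```text
t: 21.08
eef_pos: [0.5174, 0.1795, 0.2168]
ee_rot: [-3.141, -0.002, -2.982]
force: [0.6, -1.9, -2.4]
width: 0.0101
gripper_force: 25.0
```

```bash
python3 pl.py; python3 g.py .5171 .1778 .176 3.1416 0 -2.986
```

```text
1129 [[-56.7  -3.6 162.8]
 [-55.3  -0.3 166.2]
 [ -6.7   2.9 201.5]
 [ 50.6   5.2 237.9]
 [ 56.2   6.  241.3]]
pos [0.5173 0.1783 0.2169] rpy [-3.141e+00 -2.000e-03 -2.983e+00] t 21.125 w 0.010000454598946966 F [-1.4 -0.5 -2.6]
shift [ 0.0002 -0.0004  0.0409]
turn [-0.1 -0.1  0.2]
```

{"api": "move_arm", "payload": {"rows": "0 0 0 0 0 0.01 0.004;0 0 0 0 0 0.016 0.004;0 0 0 0 0 0.012 0.004;0 0 0 0 0 0.004 0.004;0 0 0 0 0 0 0.004;0 0 0 0 0 0 0.004;0 0 0 0 0 0 0.004;0 0 0 0 0 0 0.004"}}

```text
t: 22.12
eef_pos: [0.518, 0.1775, 0.1764]
ee_rot: [3.141, 0.0, -2.985]
force: [0.3, 0.1, -2.0]
width: 0.0102
gripper_force: 25.0
```

```bash
python3 pl.py; python3 g.py .5171 .1778 .174; python3 fl.py; python3 -c "
import cv2,glob,os
f=max(glob.glob('pics/s*.png'),key=os.path.getmtime);cv2.imwrite('pics/fin.png',cv2.resize(cv2.imread(f)[80:320,150:470],None,fx=2.4,fy=2.4))"
```

```text
1047 [[-56.3  -3.6 122.1]
 [-55.2  -0.3 125.4]
 [ -7.4   3.1 160.5]
 [ 50.1   5.2 198. ]
 [ 55.5   5.9 200.8]]
pos [0.518  0.1775 0.1764] rpy [ 3.141  0.    -2.985] t 22.175 w 0.009539730268280096 F [ 0.2 -0.5 -2.5]
shift [0.0009 0.0005 0.0024]
{'moment': array([-0.013, -0.007,  0.028]), 'force': array([ 0.199, -0.523, -2.46 ]), 'width': np.float64(0.01), 'eef_pos': array([0.518, 0.177, 0.176]), 'ee_rot': array([ 3.141,  0.   , -2.985])}
[  0   0   0   0   0   0   0   0   0   0   0   0   0   0   0   0 131  57
   0   0   0]
```

View pics/fin.png

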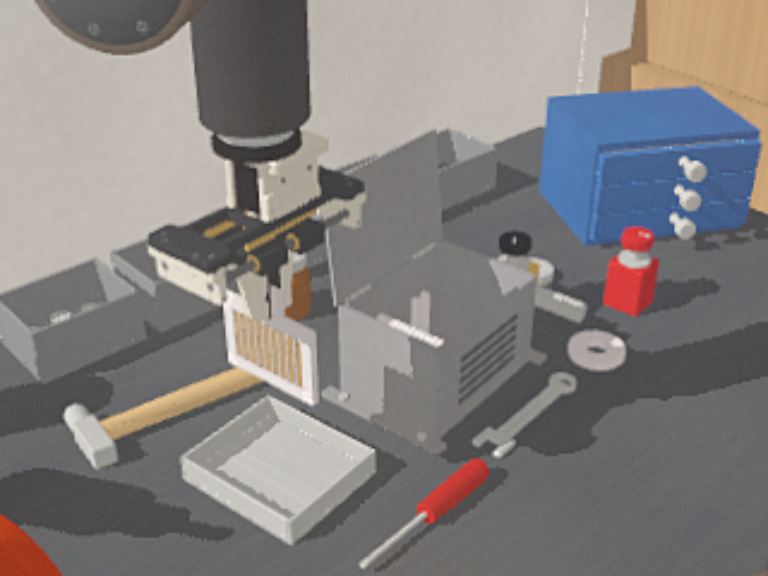

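The slatted plate hangs upright over the steel tray, around crop (270,350), with its lower edge at about 0.12 m. The flap stands open at (385,215), and the blank and the tools are where they were. I'm handing the job in.

```bash
python3 -c "
from station import arm
print(arm.job_done())"
```

```text
the job is handed in; nothing more can be done
None
```

I handed the job in at about 22 s: valve pressed, sprung back and turned to its stop, flap left open at about 1.7 rad, and the filter plate held upright over the middle of the steel tray, lower edge about 12 cm above the table (about 9 cm above the tray's rim).

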